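# Swap the battery pack in the charging dock

## Task

Change over the battery charger: push the charged pack that sits flush in the dock a little deeper so that its push-push latch lets go and it springs up, draw it out and stand it upright in the long parts tray without dropping it. Then put the flat pack that stands on the bench into the empty bay and press it down until the latch catches and it stays flush. Do not tip over a pack or disturb the other things lying around.

Things in the scene. Friction and masses are not known exactly. Their poses are not given: they have to be found in the camera images.
- dock: Charging dock, fixed: light grey box with a mid-grey flat top plate 97 mm above the bench. Origin on the bench under the axis of its one bay; z up, +x towards the deep rear part (dock reaches from x = -35 to +65 mm, y = -49 to +49 mm). A pack goes upright into the bay, its 38 mm side along x, either way round. Latched, its top is 1 mm below the plate, too low to grip; sprung up, it stands 29 mm proud
- bay_mouth (a point): Centre of the mouth of the dock's bay, level with the top plate, 97 mm above the bench; axes as the dock's. The bay is an upright shaft 41 mm along x by 67 mm along y with a 4 mm, 45-degree lead-in round the mouth; a sprung cradle in it carries the pack
- cradle (a joint): Height of the cradle, m: 0 latched (pack's underside 14 mm above bench), +0.030 sprung up (44 mm), -0.008 rigid bottom stop. Push-push: from 0, pressed 5 to 8 mm below 0 and let go, it rises to +0.030; from +0.030, pressed to 5 to 8 mm below 0 and let go, it returns to 0 and stays. Pressing a pack takes 1 to 2 N at the top, 3 to 5 N near the bottom
- pack_full: The charged battery pack, a dark upright block 38 mm (x) by 64 mm (y) by 82 mm tall (z) with rounded edges, ribbed on its 64 mm wide sides near the top, about 0.22 kg. Origin at the centre of its underside, z up. At the start it is latched in the dock, aligned with the dock's axes
- pack_flat: The flat (empty) battery pack, the same as the other: 38 mm (x) by 64 mm (y) by 82 mm tall (z), about 0.22 kg, origin at the centre of its underside. At the start it stands upright on the bench near the dock
- tray: Long open parts tray, loose on the bench, 118 mm (x) by 320 mm (y) over the rim and 54 mm high. Origin at the centre of its underside. Inner floor 4 mm above the bench, clear inside from x = -39 to +39 mm and y = -121 to +121 mm; walls are up to 50 mm high as obstacles
- rubber_block: Bystander: red-brown rubber block 35 x 70 x 28 mm lying on the bench; origin at the centre of its underside
- counter: Bystander: round white tally counter, 41 mm across, 23 mm high; origin at the centre of its underside
- glue: Bystander: white glue bottle with a blue tip, 36 mm across, 122 mm tall, upright; origin at the centre of its underside
- tape: Bystander: roll of tape, 96 mm across, 48 mm high, lying flat; origin at the centre of its underside

How it is judged (in metres and radians):
On the way, in this order (a step that is already met when the one before it is completed fails the run):
1. the charged pack has sprung up in the dock (horizontal distance between pack_full and dock below 0.006 m and value of joint cradle above 0.025 m and z of pack_full in the frame of dock between 0.038 and 0.062 m), for 0.1 s.
2. the charged pack stands upright in the tray (x of pack_full in the frame of tray between -0.04 and 0.04 m and y of pack_full in the frame of tray between -0.12 and 0.12 m and z of pack_full in the frame of tray between 0.001 and 0.009 m and angle between pack_full's own z axis and vertical below 0.12 rad and linear speed of pack_full below 0.03 m/s), for 0.2 s.
3. the flat pack is latched flush in the bay (horizontal distance between pack_flat and dock below 0.006 m and z of pack_flat in the frame of dock between 0.0115 and 0.0165 m and value of joint cradle between -0.0025 and 0.0025 m and angle between pack_flat's own z axis and vertical below 0.08 rad and linear speed of pack_flat below 0.03 m/s), for 0.2 s.
At the end, for the whole second after the job is handed in: The charged pack stands at rest on the tray floor, upright within 0.12 rad. The flat pack is at rest in the bay, within 6 mm of its axis and 0.08 rad of upright, latched flush: underside and cradle within 2.5 mm of their latched height (x of pack_full in the frame of tray between -0.04 and 0.04 m and y of pack_full in the frame of tray between -0.12 and 0.12 m and z of pack_full in the frame of tray between 0.001 and 0.009 m and angle between pack_full's own z axis and vertical below 0.12 rad and horizontal distance between pack_flat and dock below 0.006 m and z of pack_flat in the frame of dock between 0.0115 and 0.0165 m and value of joint cradle between -0.0025 and 0.0025 m and angle between pack_flat's own z axis and vertical below 0.08 rad and linear speed of each of pack_full, pack_flat below 0.02 m/s); the robot touches nothing.
It fails at once if a pack is tipped over (angle between any of pack_full, pack_flat's own z axis and vertical above 0.7 rad).
It fails at once if the charged pack is dropped (falls freely at more than 0.8 m/s) (linear speed of pack_full above 0.8 m/s and contact force between the fingers and pack_full below 0.1 N).
It fails at once if a bystander (rubber block, counter, glue bottle, tape roll) is moved more than 30 mm (distance of any of rubber_block, counter, glue, tape from where it was at the start of the episode above 0.03 m).
It also fails if it takes over 48 s, if anything falls off the work surface, if the arm or the gripper's body presses on something with over 40 N, if the wrist force passes 120 N, or if a joint passes its speed limit or range.

## Robot

A 6-joint arm with a two-finger parallel gripper is mounted at the origin on a cart in front of the work surface, level with it; the furniture and walls round the work are solid. World frame = base frame: x ahead of the robot, y to its left, z up, the work surface at z = 0. Lengths are in mm, angles in rad, forces in N, time in s.
With the tool pointing down it reaches from about 275 to 1000 mm from the base axis. Payload 8.4 kg.
Tool frame: the origin (TCP) lies at the centre of the arm's flange, where the gripper is bolted on; the fingertips stand 173 mm ahead of it and the grasp point (between the pads) lies 155 mm ahead of it (tcp_to_tips is the distance from the TCP to the fingertips, in mm); z points along the fingers, x is the direction in which the jaws open and shut, and the axes are right-handed (so a half turn about z gives the same grasp; the last joint's range is limited). The gripper opens to 85 mm and grips with 20 to 120 N. Pads are 22 mm wide; open, the fingers measure 114 mm over their backs; the gripper's body (76 mm by 85 mm) begins 54 mm behind the grasp point. The pads swing forward as they close: fully open they stand 13 mm farther back than shut.
Start: joints at [-1.166, 0.353, 1.633, -0, 1.155, -0.002], TCP at [247.295, -573.999, 404.681] pointing down, gripper open.
Joint ranges: [-2.63, 2.63], [-0.92, 2.1], [0.06, 2.66], [-1.3, 4.44], [0, 2.69], [-3.02, 3.02]. Speed limits (rad/s): [2.22, 2.22, 2.79, 3.14, 3.14, 3.14].

## Interface

Orientations are given as [roll, pitch, yaw] about the fixed x, y, z axes, in that order (R = Rz(yaw) Ry(pitch) Rx(roll)).
In Python, from rig import sense, grab_frame, camera_info, sign_off, tcp_to_tips gives the robot as it stands.
- The arm moves only by the shell command python3 -m creep 'ROWS' [FORCE]. ROWS is text: rows parted by semicolons, each of 5 numbers parted by spaces: the opening in per cent of the stroke, from 0 (shut) to 100 (fully open), then the shift along the tool's x, y, z in cm, then the turn about the tool's z in degrees. In form: fingers tx ty tz roll; .... A call has 1 to 20 rows; each row is the pose to reach, as a shift and turn from the pose measured when the call began, along the tool's axes at that moment; what a row does not reach only later rows make up. A row lasts 1/10 s, in which the tool goes at most 50 mm and 8.59 degrees, less where a joint would pass 70% of its speed; a pose out of reach is approached as far as the arm can. A call with a gripper value outside its range is refused whole. The fingers move at their own pace and stop on an object; FORCE is the grip in N (left out, the last holds). Time passes only in rows, so rows that repeat a pose let the fingers close. It gives the time, the measured TCP pose, the force and the opening at its end, in the units of the state.
- sense(): the state, without advancing time (a new reading comes with each control period).
- grab_frame(name): name is "side" or "top" or "wrist"; returns (picture, depth): 400x640x3 uint8, blue, green, red; 400x640 float32, mm along the optical axis (not along the pixel's ray), 0 where there is no reading.
- camera_info(name): a dict with "vertical_fov" (degrees; the focal length in pixels is half the picture's height over the tangent of half this angle, whatever the lens; pixels are square), "cx", "cy" (the principal point, pixels), "world_to_cam" (4x4, takes a point from world to camera coordinates). Camera axes: x right, y down, z forward; pixel columns grow to the right and rows downward; lengths in mm; the calibration is good to about 2 mm. A picture is of the moment at which its call begins: read the wrist's pose just before it. camera_info takes no time and is no camera call; for the wrist camera it gives the pose at the moment of the call.
- sign_off(): hands the job in, once; it reports no verdict.
The state is a dict: "clock": time; "qpos": joint angles; "qvel": joint speeds; "joint_efforts": joint torques, N m; "eef_pos": TCP position; "tcp_rot": TCP orientation; "contact_force": force on the tool from outside, world axes, zero at the start; "wrist_torque": the same for the moment, N m; "opening": opening from 0.0 (shut) to 1.0 (fully open).
Only numpy, scipy, OpenCV 4.12 (cv2) and the standard library are available. Lean on these libraries where they do the work, as an engineer would, in place of code of your own. Each camera call takes 0.05 s, during which the arm holds its last target.

## Working session

There is one attempt and no reset: what is moved stays moved. The work goes in short steps, Python scripts to look and compute and a shell command to move; the robot and the scene stay as the last step left them, time stands still between calls to the robot, and variables do not carry over. Pictures are saved under pics/ and viewed, and the job is handed in when it is done.

```bash
mkdir -p pics; ls
python3 - <<'E'
from rig import *
import cv2
for n in ("top","side"):
    p,d=grab_frame(n); cv2.imwrite(f"pics/{n}0.png",p)
    import numpy as np
    np.save(f"pics/{n}0.npy",d)
    c=camera_info(n); print(n,c)
print(sense())
E
```

```text
pics
top {'vertical_fov': 46.95404473269686, 'cx': 318.1645865640724, 'cy': 196.68030885984354, 'world_to_cam': array([[-1.69492194e-02, -9.99841628e-01, -5.42617934e-03,
         2.22600858e+01],
       [-9.85494324e-01,  1.76220405e-02, -1.68790997e-01,
         5.30210738e+02],
       [ 1.68859885e-01,  2.48659331e-03, -9.85636929e-01,
         1.29790151e+03],
       [ 0.00000000e+00,  0.00000000e+00,  0.00000000e+00,
         1.00000000e+00]])}
side {'vertical_fov': 55.815286758242024, 'cx': 327.52060830274365, 'cy': 206.17981772195557, 'world_to_cam': array([[-9.50774499e-01, -3.09565234e-01,  1.40434095e-02,
         4.98903675e+02],
       [-1.75497238e-01,  5.00551214e-01, -8.47731798e-01,
         1.29514962e+02],
       [ 2.55398847e-01, -8.08466355e-01, -5.30239174e-01,
         9.39590281e+02],
       [ 0.00000000e+00,  0.00000000e+00,  0.00000000e+00,
         1.00000000e+00]])}
{'clock': 0.1, 'qpos': array([-1.16642991e+00,  3.53604089e-01,  1.63404679e+00, -5.40087706e-07,
        1.15523538e+00, -2.40881534e-03]), 'qvel': array([ 0.00142085, -0.00192976, -0.00132491,  0.00120425,  0.00038977,
       -0.00133228]), 'joint_efforts': array([ 2.87229459e-04, -6.06356478e+01, -3.42822361e+01, -6.68237476e-05,
        4.08645239e-03,  2.01011295e-05]), 'eef_pos': array([ 247.19368931, -573.81087846,  404.02643797]), 'tcp_rot': array([-3.14159003e+00,  1.29359829e-03, -1.16402087e+00]), 'contact_force': array([-0.92906632, -0.42901466,  0.77421359]), 'wrist_torque': array([-0.03095992, -0.01673021, -0.00087756]), 'opening': 1.0022824010119487}
```

View pics/top0.png

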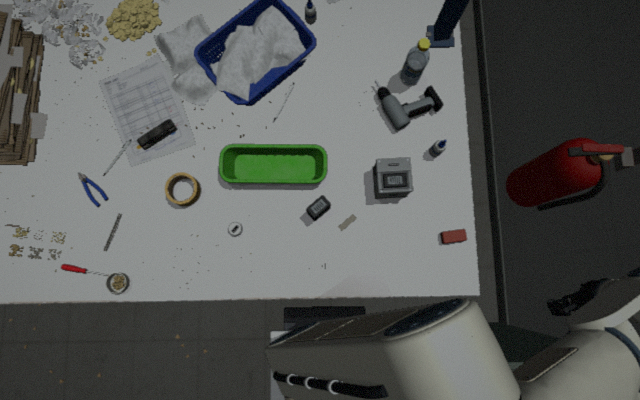

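View pics/side0.png

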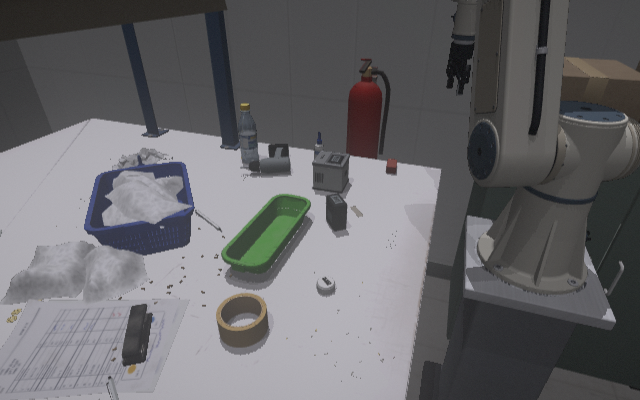

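The top view shows the dock near (393,178), the flat pack at (318,208), the green tray at (273,164), tape at (182,189), counter at (235,229), glue at (438,148) and rubber block at (453,237). Next I measure these.

```bash
cat > h.py <<'E'
import numpy as np, cv2
from rig import *
def cloud(d,c):
    h,w=d.shape; f=h/2/np.tan(np.radians(c["vertical_fov"])/2)
    v,u=np.mgrid[:h,:w]
    P=np.stack([(u-c["cx"])*d/f,(v-c["cy"])*d/f,d],-1)
    T=np.linalg.inv(c["world_to_cam"]); W=P@T[:3,:3].T+T[:3,3]
    W[d<=0]=np.nan
    return W
def proj(X,c,h=400):
    f=h/2/np.tan(np.radians(c["vertical_fov"])/2)
    X=np.atleast_2d(X); q=X@c["world_to_cam"][:3,:3].T+c["world_to_cam"][:3,3]
    return np.stack([q[:,0]/q[:,2]*f+c["cx"],q[:,1]/q[:,2]*f+c["cy"]],-1)
def rect(P): return cv2.minAreaRect(P.astype(np.float32))
E
python3 - <<'E'
from h import *
p=cv2.imread("pics/top0.png"); d=np.load("pics/top0.npy"); c=camera_info("top")
W=cloud(d,c)
print("table z",np.nanmedian(W[240:260,300:400,2]))
def reg(name,u0,u1,v0,v1,z0,z1):
    w=W[v0:v1,u0:u1].reshape(-1,3); w=w[(w[:,2]>z0)&(w[:,2]<z1)]
    print(name,len(w),w.mean(0).round(1),rect(w[:,:2]))
reg("dock",365,420,150,206,85,115)
reg("flat",300,338,190,225,70,100)
reg("tray",210,335,135,195,40,65)
reg("tape",160,206,168,212,35,60)
reg("counter",225,245,218,240,12,40)
reg("glue",425,455,135,165,50,140)
reg("rubber",435,472,225,248,18,40)
cv2.imwrite("pics/z1.png",cv2.resize(p[130:250,210:480],None,fx=2.9,fy=2.9,interpolation=cv2.INTER_CUBIC))
E
```

```text
table z -0.12108801922568091
dock 1207 [ 580.5 -202.8   95.9] ((581.7386474609375, -203.31658935546875), (102.23590850830078, 98.25396728515625), 2.2420217990875244)
flat 306 [497.1  12.6  81.1] ((497.9407043457031, 12.720539093017578), (38.86276626586914, 63.9113883972168), 40.64238739013672)
tray 1252 [634.5 145.5  52.2] ((632.0696411132812, 144.5333251953125), (318.6521301269531, 119.18106842041016), 88.59557342529297)
tape 368 [564.1 413.5  45.2] ((564.2614135742188, 414.6078186035156), (93.63656616210938, 94.73062896728516), 9.943620681762695)
counter 156 [445.2 258.9  20.7] ((444.7767639160156, 260.1602783203125), (41.5541877746582, 38.8810920715332), 89.45586395263672)
glue 146 [ 668.1 -340.5   77.7] ((670.584228515625, -340.5515441894531), (35.05080032348633, 29.64910316467285), 23.078214645385742)
rubber 291 [ 411.7 -380.3   27.3] ((411.9744567871094, -381.2640686035156), (34.69856643676758, 70.01567077636719), 5.917442798614502)
```

View pics/z1.png

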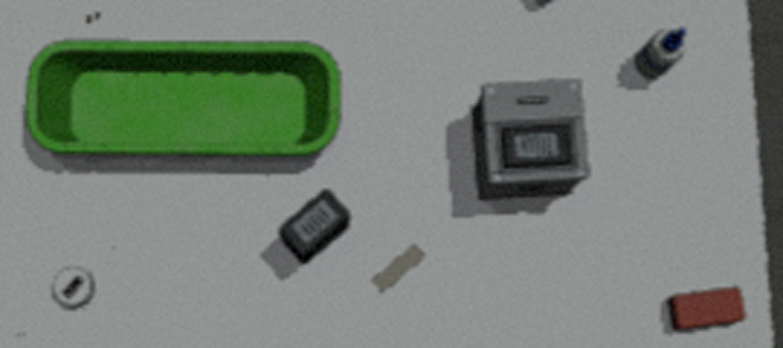

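```bash
cat >> h.py <<'E'
from scipy.spatial.transform import Rotation as Ro
def row(x,y,z,yawdeg):
    s=sense(); R=Ro.from_euler("xyz",s["tcp_rot"]).as_matrix()
    t=R.T@(np.array([x,y,z])-s["eef_pos"])/10
    yaw=np.degrees(s["tcp_rot"][2]); 
    print("row t(cm)",t.round(2),"turn",round((yaw-yawdeg+180)%360-180,1))
def st():
    s=sense(); print("t",round(s["clock"],2),"pos",s["eef_pos"].round(1),"rot",np.degrees(s["tcp_rot"]).round(2),"F",s["contact_force"].round(2),"op",round(s["opening"],3))
E
python3 -c "
from h import *
row(567,-204,390,2.2);st()"
```

```text
row t(cm) [-21.31 -44.     1.43] turn -68.9
t 0.1 pos [ 247.2 -573.8  404. ] rot [-1.800e+02  7.000e-02 -6.669e+01] F [-0.93 -0.43  0.77] op 1.002
```

```bash
python3 -m creep '0 -21.3 -44 1.4 -68.9;0 -21.3 -44 1.4 -68.9;0 -21.3 -44 1.4 -68.9;0 -21.3 -44 1.4 -68.9;0 -21.3 -44 1.4 -68.9;0 -21.3 -44 1.4 -68.9;0 -21.3 -44 1.4 -68.9;0 -21.3 -44 1.4 -68.9;0 -21.3 -44 1.4 -68.9;0 -21.3 -44 1.4 -68.9;0 -21.3 -44 1.4 -68.9;0 -21.3 -44 1.4 -68.9;0 -21.3 -44 1.4 -68.9'
python3 - <<'E'
from h import *
c=camera_info("wrist"); st()
p,d=grab_frame("wrist"); cv2.imwrite("pics/w1.png",p); np.save("pics/w1.npy",d); import pickle; pickle.dump(c,open("pics/w1.pkl","wb"))
W=cloud(d,c); st(); print(np.nanmin(W[...,2]),c["world_to_cam"].round(2))
E
```

```text
clock: 1.4
eef_pos: [566.5, -204.5, 390.0]
tcp_rot: [-3.14, 0.001, 0.038]
contact_force: [0.5, -0.5, 1.1]
opening: 0.001
t 1.4 pos [ 566.5 -204.5  390. ] rot [-1.7993e+02  8.0000e-02  2.1900e+00] F [ 0.5  -0.52  1.08] op 0.001
t 1.45 pos [ 566.3 -204.9  390.1] rot [-1.7993e+02  6.0000e-02  2.1500e+00] F [-0.1  -0.26 -0.29] op -0.002
-807.4656741752167 [[ 1.0000e+00  4.0000e-02 -0.0000e+00 -5.5687e+02]
 [ 4.0000e-02 -9.6000e-01  2.7000e-01 -2.4958e+02]
 [ 1.0000e-02 -2.7000e-01 -9.6000e-01  3.0404e+02]
 [ 0.0000e+00  0.0000e+00  0.0000e+00  1.0000e+00]]
```

View pics/w1.png

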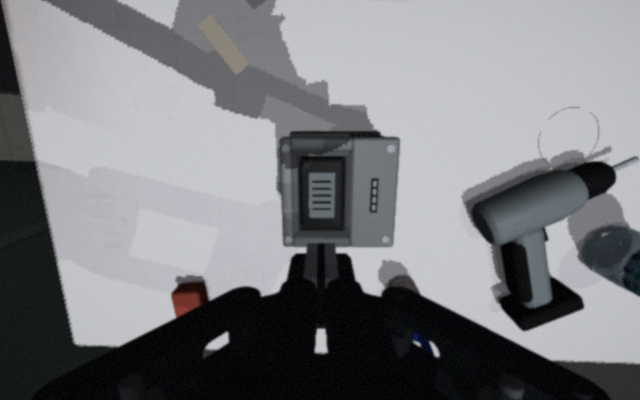

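The wrist view shows the dock at pixels (280–398, 132–246), the pack top centred at about (322,193), shut fingers at (323,260), and the rubber block at (190,298). Measuring now.

Run:
```python
from h import *
import pickle
c=pickle.load(open("pics/w1.pkl","rb")); d=np.load("pics/w1.npy"); p=cv2.imread("pics/w1.png")
W=cloud(d,c)
w=W[125:252,270:405].reshape(-1,3); m=(w[:,2]>85)&(w[:,2]<110)&(w[:,1]>-260)
print(rect(w[m][:,:2]), np.median(w[m],0))
# pack top dark region vs bezel
g=cv2.cvtColor(p,cv2.COLOR_BGR2GRAY)
z=W[...,2]
for v in (165,180,193,215): print(v,g[v,290:360:2], )
for u in (310,322,335): print(u,g[145:246:2,u])
print(z[193,285:400:4].round(0)); print(z[135:246:4,322].round(0))
cv2.imwrite("pics/z2.png",cv2.resize(p[120:260,260:420],None,fx=4,fy=4,interpolation=cv2.INTER_CUBIC))
```

```text
((580.8621826171875, -200.67892456054688), (100.13294219970703, 97.04399871826172), 2.2986695766448975) [ 581.21494981 -196.47271954   97.06644731]
165 [ 60  50  47  44  36  21  21  40  47  44  37  34  35  33  36  38  41  36
  40  38  41  38  41  38  40  36  30  29  55  68  68  81 109 120 120]
180 [114  88  87  87  47  19  20  33  33  62 101  90  81  76  79  79  68  73
  74  70  84 108  88  46  38  34  24  30  59  67  72  85 110 117 116]
193 [109  81  85  80  52  16  20  29  37  62 104 102  96  99  96  94  94  94
  97  96 100 107  88  46  34  35  20  35  62  69  75  93 113 114 116]
215 [106  79  73  68  52  23  16  24  32  53  98 110 106 108 107 105 109 108
 109 107 107 108  71  38  33  31  23  42  65  66  77  95 111 113 114]
310 [ 77  67  53  51  54  72  18  21  30  38  37  33  32  39  90 104 105 106
 104 104 106 101 103 105 104 105 101 108 109 111 112 104  97  99  97  98
  68  33  24  25  23  23  29  52  58  56  70  85  89  57  44]
322 [ 69  61  45  43  49  61  16  15  24  36  41  39  36  42  96 106 109  98
  45  89 108  76  61 103  94  44  92 105  63  65 105  94  64 108 110 109
  85  35  31  31  29  25  29  47  58  57  71  87  87  44   6]
335 [56 54 79 76 78 66 15 17 33 39 41 40 41 40 67 69 62 60 62 64 64 63 61 65
 60 61 58 57 59 52 56 51 50 49 52 46 45 39 36 33 33 21 30 46 55 58 65 90
 91 79 73]
[97. 97. 97. 94. 96. 98. 97. 97. 97. 98. 97. 97. 97. 98. 96. 93. 97. 97.
 98. 97. 97. 97. 98. 98. 97. 96. 96. 97.  0.]
[ 41.  96.  98.  99.  97.  94.  95.  95.  96.  98.  96.  97.  98.  98.
  97.  97.  97.  97.  99.  98.  97.  96.  97.  97.  95.  98.  97. 222.]
```

View pics/z2.png

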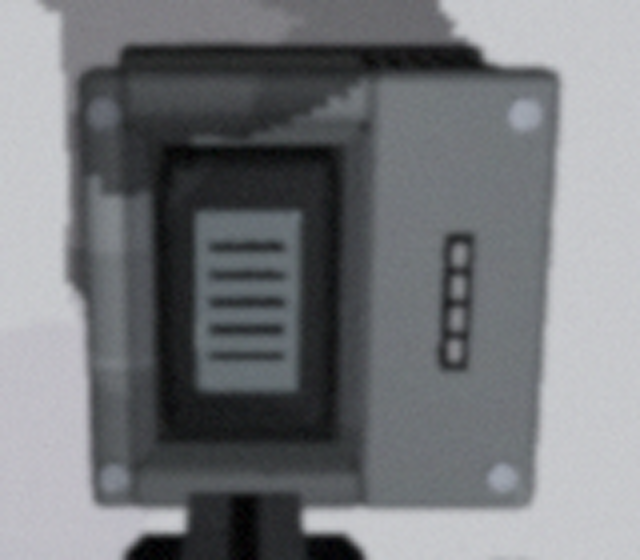

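Run:
```python
from h import *
import pickle
def pixz(u,v,c,z,h=400):
    f=h/2/np.tan(np.radians(c["vertical_fov"])/2)
    T=np.linalg.inv(c["world_to_cam"]); r=T[:3,:3]@np.array([(u-c["cx"])/f,(v-c["cy"])/f,1]); o=T[:3,3]
    return o+r*(z-o[2])/r[2]
c=pickle.load(open("pics/w1.pkl","rb"))
Q=[(160,147),(340,147),(160,440),(332,440)]
q=[pixz(260+(a+.5)/4-.5,120+(b+.5)/4-.5,c,95) for a,b in Q]
print(np.round(q,1), np.mean(q,0))
Q=[(102,112),(524,114),(115,478),(502,478)]
q=[pixz(260+(a+.5)/4-.5,120+(b+.5)/4-.5,c,97) for a,b in Q]
print("screws",np.round(q,1), np.mean(q,0))
Q=[(195,210),(300,210),(195,392),(300,392)]
q=[pixz(260+(a+.5)/4-.5,120+(b+.5)/4-.5,c,96) for a,b in Q]
print("label",np.round(q,1), np.mean(q,0))
# top view
c=camera_info("top"); p=cv2.imread("pics/top0.png")
cv2.imwrite("pics/z3.png",cv2.resize(p[150:210,360:425],None,fx=9,fy=9,interpolation=cv2.INTER_CUBIC))
```

```text
[[ 546.7 -169.5   95. ]
 [ 584.3 -168.    95. ]
 [ 548.1 -234.8   95. ]
 [ 586.4 -233.2   95. ]] [ 566.35257231 -201.36214415   95.        ]
screws [[ 534.7 -162.5   97. ]
 [ 621.5 -159.5   97. ]
 [ 538.3 -243.4   97. ]
 [ 624.7 -239.9   97. ]] [ 579.82222825 -201.34303646   97.        ]
label [[ 554.4 -182.3   96. ]
 [ 576.5 -181.5   96. ]
 [ 555.6 -222.8   96. ]
 [ 578.6 -221.9   96. ]] [ 566.29076211 -202.12355728   96.        ]
```

View pics/z3.png

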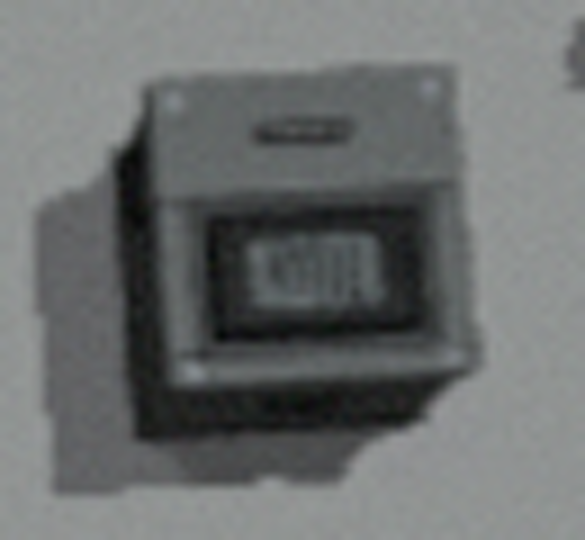

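```bash
python3 -c "
from h import *
row(566.3,-202.3,275,2.2)"
```

```text
row t(cm) [ 0.02 -0.24 11.51] turn -0.0
```

```bash
python3 -m creep '0 0 -0.24 4 0;0 0 -0.24 8 0;0 0 -0.24 10.5 0;0 0 -0.24 11.5 0;0 0 -0.24 11.5 0'; python3 -c "
from h import *
st();row(566.3,-202.3,262.5,2.2)"
```

```text
clock: 1.95
eef_pos: [565.3, -203.0, 274.2]
tcp_rot: [-3.14, 0.003, 0.036]
contact_force: [-0.6, 0.2, 0.4]
opening: -0.001
t 1.95 pos [ 565.3 -203.   274.2] rot [-179.89    0.18    2.07] F [-0.6   0.23  0.41] op -0.001
row t(cm) [ 0.1  -0.07  1.17] turn -0.1
```

```bash
python3 -m creep '0 0.1 -0.07 0.3 0;0 0.1 -0.07 0.6 0;0 0.1 -0.07 0.8 0;0 0.1 -0.07 1.0 0;0 0.1 -0.07 1.15 0;0 0.1 -0.07 1.15 0'; python3 -c "
from h import *
st()"
```

```text
clock: 2.55
eef_pos: [566.6, -202.4, 262.9]
tcp_rot: [-3.14, 0.002, 0.036]
contact_force: [1.3, -0.8, 2.7]
opening: 0.001
t 2.55 pos [ 566.6 -202.4  262.9] rot [-1.7992e+02  1.3000e-01  2.0800e+00] F [ 1.3  -0.81  2.75] op 0.001
```

```bash
python3 -m creep '0 0 0 0.06 0;0 0 0 0.06 0;0 0 0 -0.5 0;0 0 0 -1.5 0;0 0 0 -3 0;0 0 0 -6 0;0 0 0 -9 0;0 0 0 -9 0'
python3 - <<'E'
from h import *
st(); c=camera_info("wrist"); p,d=grab_frame("wrist"); cv2.imwrite("pics/w2.png",p)
W=cloud(d,c); print(W[150:260:8,310:340:6,2].round(0).T)
E
```

```text
clock: 3.35
eef_pos: [568.0, -202.9, 358.2]
tcp_rot: [3.141, -0.004, 0.036]
contact_force: [0.8, 0.4, 0.7]
opening: 0.0
t 3.35 pos [ 568.  -202.9  358.2] rot [179.94  -0.26   2.08] F [0.77 0.4  0.68] op 0.0
[[ 98.  97. 101. 125. 127. 126. 127. 127. 127. 128. 127. 127. 193. 202.]
 [ 97.  97. 100. 125. 126. 126. 127. 126. 126. 127. 127. 127. 194. 202.]
 [ 98.  97. 101. 124. 126. 127. 127. 127. 126. 127. 127. 126. 193. 202.]
 [ 97.  96. 101. 127. 125. 126. 126. 126. 127. 126. 127. 127. 192. 201.]
 [ 99.  97. 101. 125. 126. 125. 127. 127. 126. 127. 127. 127. 192. 203.]]
```

View pics/w2.png

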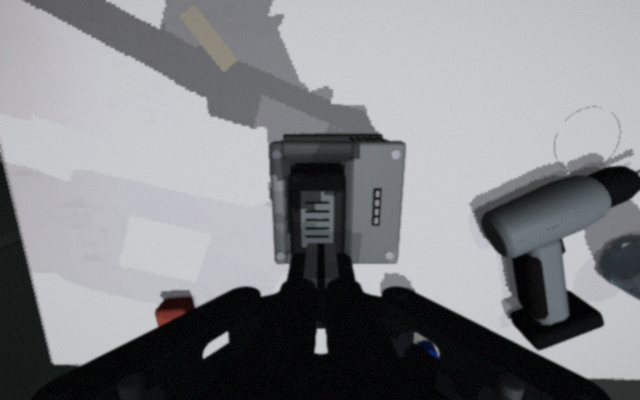

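The charged pack has sprung up: its top reads 126–127 mm and is centred near (317,215). Opening and grasping.

```bash
python3 -c "
from h import *
row(566.3,-202.3,272,2.2)"
```

```text
row t(cm) [-0.12 -0.04  8.41] turn -0.1
```

```bash
python3 -m creep '80 -0.1 -0.04 0 0;80 -0.1 -0.04 1 0;80 -0.1 -0.04 3 0;80 -0.1 -0.04 5 0;80 -0.1 -0.04 7 0;80 -0.1 -0.04 8.4 0;80 -0.1 -0.04 8.4 0' 30;  python3 - <<'E'
from h import *
st(); c=camera_info("wrist"); p,d=grab_frame("wrist"); cv2.imwrite("pics/w3.png",p)
row(566.3,-202.3,272,2.2)
E
```

```text
clock: 4.1
eef_pos: [565.3, -201.9, 269.0]
tcp_rot: [-3.14, 0.003, 0.036]
contact_force: [0.1, 0.3, -1.1]
opening: 0.803
t 4.1 pos [ 565.3 -201.9  269. ] rot [-1.799e+02  1.600e-01  2.080e+00] F [ 0.11  0.3  -1.11] op 0.803
row t(cm) [ 0.03  0.02 -0.15] turn -0.1
```

View pics/w3.png

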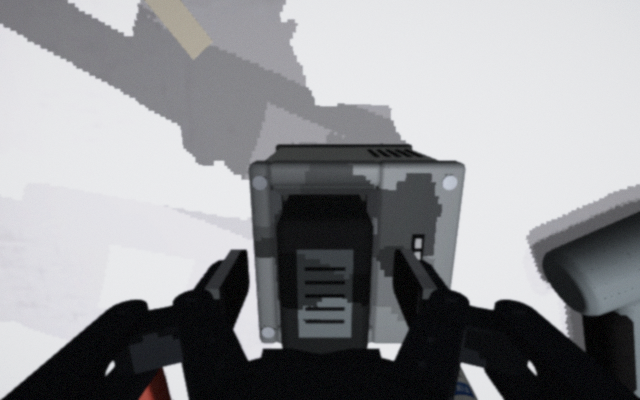

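The open fingers at (235,280) and (410,280) straddle the pack at (325,290) and sit clear of the plate. Closing.

```bash
python3 -m creep '40 0.03 0.02 -0.15 0;30 0.03 0.02 -0.15 0;30 0.03 0.02 -0.15 0;30 0.03 0.02 -0.15 0;30 0.03 0.02 -0.15 0;30 0.03 0.02 -0.15 0' 30;  python3 - <<'E'
from h import *
st(); c=camera_info("wrist"); p,d=grab_frame("wrist"); cv2.imwrite("pics/w4.png",p)
row(566.3,-202.3,400,2.2)
E
```

```text
clock: 4.75
eef_pos: [566.6, -202.4, 272.5]
tcp_rot: [-3.141, -0.0, 0.036]
contact_force: [1.5, -0.4, 2.1]
opening: 0.439
t 4.75 pos [ 566.6 -202.4  272.5] rot [-1.7997e+02 -3.0000e-02  2.0800e+00] F [ 1.5  -0.41  2.14] op 0.439
row t(cm) [ -0.02  -0.02 -12.76] turn -0.1
```

View pics/w4.png

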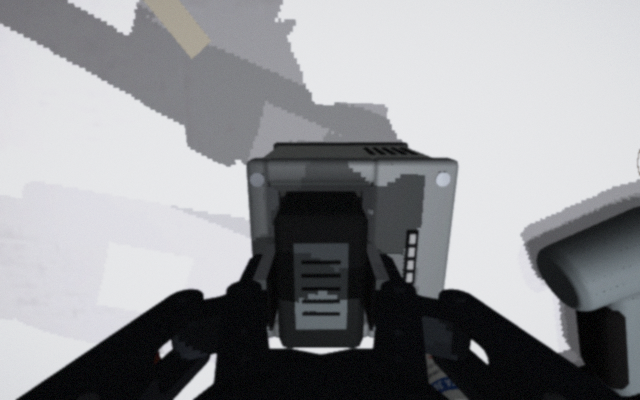

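```bash
python3 -m creep '30 0 0 -0.3 0;30 0 0 -1 0;30 0 0 -2 0;30 0 0 -3.5 0;30 0 0 -5 0;30 0 0 -7 0;30 0 0 -9 0;30 0 0 -11 0;30 0 0 -11.5 0;30 0 0 -11.5 0' 30;  python3 - <<'E'
from h import *
st(); c=camera_info("wrist"); p,d=grab_frame("wrist"); cv2.imwrite("pics/w5.png",p)
p,d=grab_frame("top"); W=cloud(d,camera_info("top"))
w=W[135:195,210:335].reshape(-1,3); w=w[(w[:,2]>45)&(w[:,2]<62)]; print(rect(w[:,:2]))
w=W[150:190,225:322].reshape(-1,3); w=w[(w[:,2]>-5)&(w[:,2]<12)]; print(rect(w[:,:2]))
row(632,144.5,388,-1.4)
E
```

```text
clock: 5.8
eef_pos: [566.7, -202.5, 388.9]
tcp_rot: [3.141, -0.003, 0.036]
contact_force: [0.3, -0.5, -2.1]
opening: 0.439
t 5.8 pos [ 566.7 -202.5  388.9] rot [ 1.7998e+02 -1.6000e-01  2.0800e+00] F [ 0.29 -0.48 -2.08] op 0.439
((632.7166748046875, 144.497314453125), (318.9538879394531, 120.23356628417969), 88.06370544433594)
((620.3502807617188, 149.12948608398438), (292.3627624511719, 114.59010314941406), 88.77976989746094)
row t(cm) [  7.83 -34.42  -0.08] turn 3.5
```

View pics/w5.png

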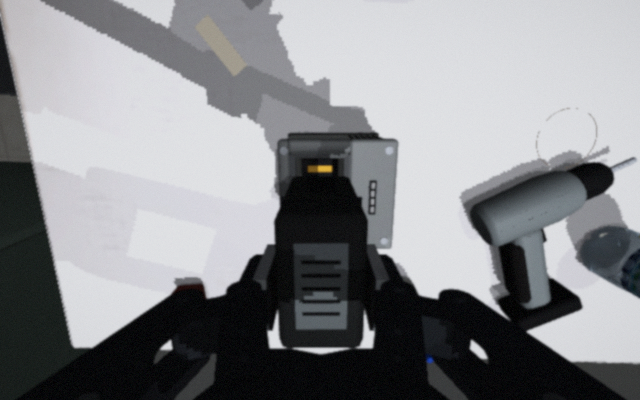

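The charged pack is out of the bay, held straight with its label at about (322,300), and the empty bay is visible at (320,168). Moving to the tray.

```bash
python3 -m creep '30 0.4 -2 0 0;30 1.2 -5.5 0 1;30 2.2 -10 0 2;30 3.2 -14.5 0 3;30 4.3 -19 0 3.5;30 5.3 -23.5 0 3.5;30 6.3 -28 0 3.5;30 7.2 -31.7 0 3.5;30 7.7 -33.8 0 3.5;30 7.83 -34.4 0 3.5;30 7.83 -34.4 0 3.5;30 7.83 -34.4 0 3.5';  python3 - <<'E'
from h import *
st(); c=camera_info("wrist"); p,d=grab_frame("wrist"); cv2.imwrite("pics/w6.png",p)
np.save("pics/w6.npy",d)
W=cloud(d,c); m=(W[...,2]>46)&(W[...,2]<60); v,u=np.where(m); print(u.min(),u.max(),v.min(),v.max())
w=W[m]; print(w[:,0].min(),w[:,0].max(),w[:,1].max())
row(632,144.5,234,-1.4)
E
```

```text
clock: 7.1
eef_pos: [631.7, 143.4, 386.4]
tcp_rot: [3.142, 0.002, -0.025]
contact_force: [0.0, 0.2, -2.0]
opening: 0.435
t 7.1 pos [631.7 143.4 386.4] rot [ 1.80e+02  1.00e-01 -1.44e+00] F [ 0.01  0.19 -1.97] op 0.435
170 639 0 314
466.2181123955096 964.7807898668038 306.1472987738214
row t(cm) [ 0.04 -0.14 15.27] turn -0.1
```

View pics/w6.png

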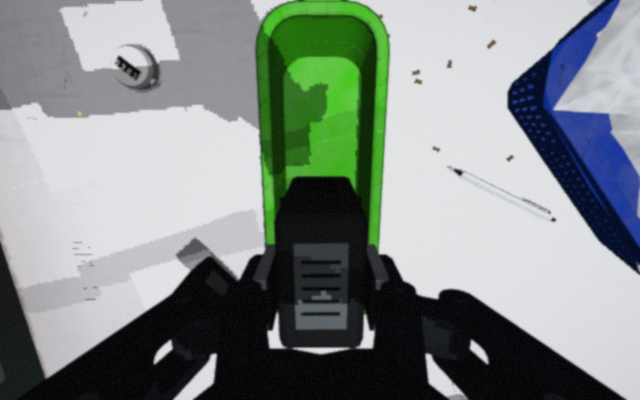

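The pack sits over the middle of the tray, whose rim spans columns 258–390 at the top. Lowering.

```bash
python3 -m creep '30 0.04 -0.1 1 0;30 0.04 -0.1 3.5 0;30 0.04 -0.1 6.5 0;30 0.04 -0.1 9.5 0;30 0.04 -0.1 12 0;30 0.04 -0.1 13.6 0;30 0.04 -0.1 14.6 0;30 0.04 -0.1 14.9 0;30 0.04 -0.1 14.9 0';  python3 - <<'E'
from h import *
st(); row(632,144.5,232.5,-1.4)
E
```

```text
clock: 8.05
eef_pos: [632.2, 144.0, 238.0]
tcp_rot: [-3.141, 0.001, -0.026]
contact_force: [-0.1, -0.1, -1.5]
opening: 0.435
t 8.05 pos [632.2 144.  238. ] rot [-1.7999e+02  5.0000e-02 -1.4800e+00] F [-0.15 -0.1  -1.5 ] op 0.435
row t(cm) [-0.02 -0.05  0.55] turn -0.1
```

```bash
python3 -m creep '30 0 -0.05 0.2 0;30 0 -0.05 0.35 0;30 0 -0.05 0.45 0;30 0 -0.05 0.52 0;30 0 -0.05 0.52 0';  python3 -c "
from h import *
st()"
```

```text
clock: 8.55
eef_pos: [632.5, 144.6, 233.9]
tcp_rot: [-3.141, -0.0, -0.026]
contact_force: [-2.7, -0.5, 5.5]
opening: 0.439
t 8.55 pos [632.5 144.6 233.9] rot [-1.7997e+02 -1.0000e-02 -1.4800e+00] F [-2.71 -0.54  5.51] op 0.439
```

Contact: the force has gone from -2 to +5.5 N, so the pack is on the tray floor. Easing off and opening.

```bash
python3 -m creep '36 0 0 -0.02 0;48 0 0 -0.02 0;55 0 0 -0.02 0;62 0 0 0 0;70 0 0 0 0;70 0 0 0 0' 20;  python3 - <<'E'
from h import *
st(); c=camera_info("wrist"); p,d=grab_frame("wrist"); cv2.imwrite("pics/w7.png",p)
E
```

```text
clock: 9.15
eef_pos: [632.5, 144.6, 233.8]
tcp_rot: [-3.141, -0.0, -0.026]
contact_force: [0.2, 0.1, 0.1]
opening: 0.697
t 9.15 pos [632.5 144.6 233.8] rot [-179.97   -0.     -1.48] F [0.2  0.12 0.14] op 0.697
```

View pics/w7.png

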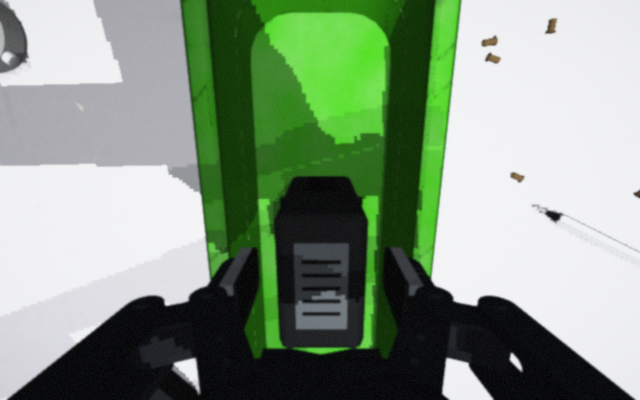

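Released: the pack stands upright at (322,260) with the pads clear on both sides. Rising and moving over the flat pack.

```bash
python3 -m creep '70 0 0 -1 0;70 0 0 -3 0;70 0 0 -6 0;70 0 0 -10 0;70 0 0 -13 0;70 0 0 -13 0';  python3 - <<'E'
from h import *
st(); row(498,12.7,350,40.6)
E
```

```text
clock: 9.8
eef_pos: [633.9, 144.8, 369.8]
tcp_rot: [-3.139, -0.008, -0.026]
contact_force: [0.5, -0.3, 0.5]
opening: 0.696
t 9.8 pos [633.9 144.8 369.8] rot [-179.85   -0.48   -1.48] F [ 0.53 -0.35  0.53] op 0.696
row t(cm) [-13.26  13.56   1.83] turn -42.1
```

```bash
python3 -m creep '80 -3 3 0.5 -8;80 -6 6 1 -16;80 -9 9 1.5 -24;80 -12 12 1.5 -32;80 -13.2 13.5 1.5 -40;80 -13.2 13.5 1.5 -42;80 -13.2 13.5 1.5 -42.1;80 -13.2 13.5 1.5 -42.1';  python3 - <<'E'
from h import *
st(); c=camera_info("wrist"); p,d=grab_frame("wrist"); cv2.imwrite("pics/w8.png",p)
W=cloud(d,c); w=W.reshape(-1,3); m=(abs(w[:,0]-498)<70)&(abs(w[:,1]-12.7)<70)&(w[:,2]>74)&(w[:,2]<92)
print(rect(w[m][:,:2]),m.sum())
p,d=grab_frame("top"); cv2.imwrite("pics/t2.png",p)
st(); row(498,12.7,228.5,40.6)
E
```

```text
clock: 10.6
eef_pos: [498.7, 13.4, 353.3]
tcp_rot: [3.138, -0.008, 0.708]
contact_force: [0.4, 0.4, -0.6]
opening: 0.8
t 10.6 pos [498.7  13.4 353.3] rot [179.79  -0.47  40.54] F [ 0.44  0.44 -0.59] op 0.8
((497.5608215332031, 15.784431457519531), (38.36287307739258, 63.30852508544922), 39.378578186035156) 3666
t 10.7 pos [498.8  13.6 353.2] rot [179.79  -0.46  40.59] F [ 0.12  0.02 -0.1 ] op 0.804
row t(cm) [-0.22 -0.03 12.47] turn -0.0
```

View pics/w8.png

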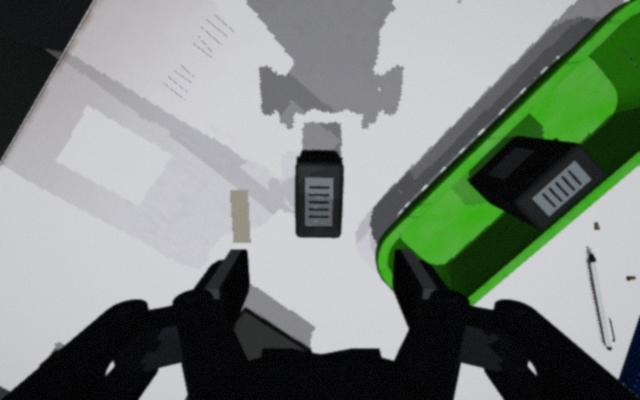

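View pics/t2.png

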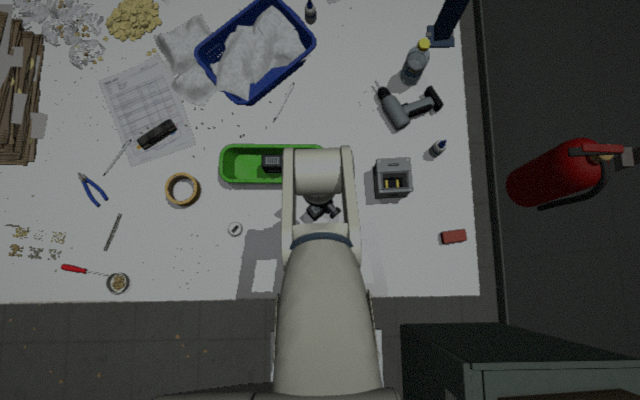

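The wrist view shows the flat pack at (319,195), lined up with the open jaws, and the charged pack standing in the tray at (535,180). Descending to grasp.

```bash
python3 -c "
from h import *
row(497.6,14.2,229.5,39.7)"
```

```text
row t(cm) [-0.16 -0.17 12.37] turn 0.9
```

```bash
python3 -m creep '80 -0.16 -0.17 1.5 0.9;80 -0.16 -0.17 4.5 0.9;80 -0.16 -0.17 8 0.9;80 -0.16 -0.17 10.5 0.9;80 -0.16 -0.17 12 0.9;80 -0.16 -0.17 12.3 0.9;80 -0.16 -0.17 12.3 0.9';  python3 - <<'E'
from h import *
st(); c=camera_info("wrist"); p,d=grab_frame("wrist"); cv2.imwrite("pics/w9.png",p)
row(497.6,14.2,229.5,39.7)
E
```

```text
clock: 11.4
eef_pos: [497.7, 14.4, 229.9]
tcp_rot: [3.139, -0.007, 0.693]
contact_force: [-0.9, -0.6, -0.8]
opening: 0.8
t 11.4 pos [497.7  14.4 229.9] rot [179.84  -0.41  39.69] F [-0.89 -0.62 -0.78] op 0.8
row t(cm) [-0.04 -0.01  0.1 ] turn -0.0
```

View pics/w9.png

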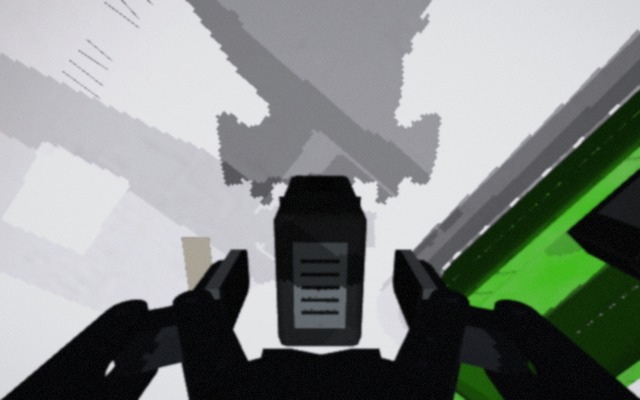

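The flat pack's label (rows 241–328, column 320) sits where the charged pack's did. Closing and lifting.

```bash
python3 -m creep '45 -0.04 0 0.03 0;30 -0.04 0 0.03 0;30 -0.04 0 0.03 0;30 -0.04 0 0.03 0;30 -0.04 0 0.03 0;30 -0.04 0 0.03 0' 30;  python3 - <<'E'
from h import *
st(); row(497.6,14.2,360,39.7)
E
```

```text
clock: 12.05
eef_pos: [498.0, 14.1, 231.2]
tcp_rot: [3.137, -0.009, 0.693]
contact_force: [-1.8, 0.3, 6.9]
opening: 0.436
t 12.05 pos [498.   14.1 231.2] rot [179.73  -0.54  39.69] F [-1.82  0.29  6.93] op 0.436
row t(cm) [  0.1    0.03 -12.88] turn -0.0
```

```bash
python3 -m creep '30 0 0 -0.5 0;30 0 0 -1.5 0;30 0 0 -3.5 0;30 0 0 -6.5 0;30 0 0 -9.5 0;30 0 0 -12.5 0;30 0 0 -14 0;30 0 0 -14 0;30 0 0 -14 0';  python3 - <<'E'
from h import *
st(); row(566.6,-202.4,371,2.1)
E
```

```text
clock: 12.95
eef_pos: [496.2, 13.7, 371.2]
tcp_rot: [3.137, -0.01, 0.693]
contact_force: [0.0, -0.2, -1.9]
opening: 0.439
t 12.95 pos [496.2  13.7 371.2] rot [179.72  -0.55  39.69] F [ 0.   -0.21 -1.94] op 0.439
row t(cm) [-8.38 21.13  0.04] turn 37.6
```

```bash
python3 -m creep '30 -1 2.5 0 4;30 -2.5 6.5 0 12;30 -4.2 11 0 20;30 -6 15 0 28;30 -7.5 18.7 0 34;30 -8.2 20.6 0 37;30 -8.38 21.13 0 37.6;30 -8.38 21.13 0 37.6;30 -8.38 21.13 0 37.6';  python3 - <<'E'
from h import *
st(); c=camera_info("wrist"); p,d=grab_frame("wrist"); cv2.imwrite("pics/w10.png",p)
st(); row(566.6,-202.4,331,2.1)
E
```

```text
clock: 13.85
eef_pos: [566.2, -201.2, 370.7]
tcp_rot: [-3.138, -0.009, 0.038]
contact_force: [0.5, -0.2, -1.6]
opening: 0.441
t 13.85 pos [ 566.2 -201.2  370.7] rot [-179.82   -0.52    2.19] F [ 0.54 -0.22 -1.59] op 0.441
t 13.9 pos [ 566.3 -201.   371. ] rot [-179.83   -0.55    2.21] F [-0.12  0.08 -1.92] op 0.438
row t(cm) [-0.01  0.15  4.  ] turn 0.1
```

View pics/w10.png

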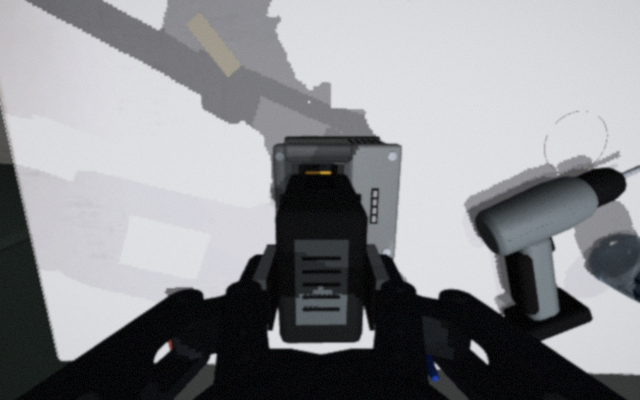

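```bash
python3 -m creep '30 -0.05 0.1 1.5 0.1;30 -0.1 0.18 3 0.1;30 -0.14 0.18 3.5 0.1;30 -0.14 0.18 3.6 0.1;30 -0.14 0.18 3.6 0.1;30 -0.14 0.18 3.6 0.1';  python3 - <<'E'
from h import *
st(); c=camera_info("wrist"); p,d=grab_frame("wrist"); cv2.imwrite("pics/w11.png",p)
p,d=grab_frame("top"); cv2.imwrite("pics/t3.png",cv2.resize(p[140:215,340:440],None,fx=7,fy=7,interpolation=cv2.INTER_CUBIC))
st(); row(565,-202.8,300,2.2)
E
```

```text
clock: 14.5
eef_pos: [565.5, -202.8, 335.3]
tcp_rot: [-3.139, -0.01, 0.037]
contact_force: [0.6, 1.0, -1.8]
opening: 0.44
t 14.5 pos [ 565.5 -202.8  335.3] rot [-179.85   -0.58    2.11] F [ 0.59  1.03 -1.79] op 0.44
t 14.6 pos [ 565.5 -202.8  335.5] rot [-179.85   -0.6     2.1 ] F [ 0.43  0.22 -2.24] op 0.44
row t(cm) [-0.08  0.    3.55] turn -0.1
```

View pics/w11.png

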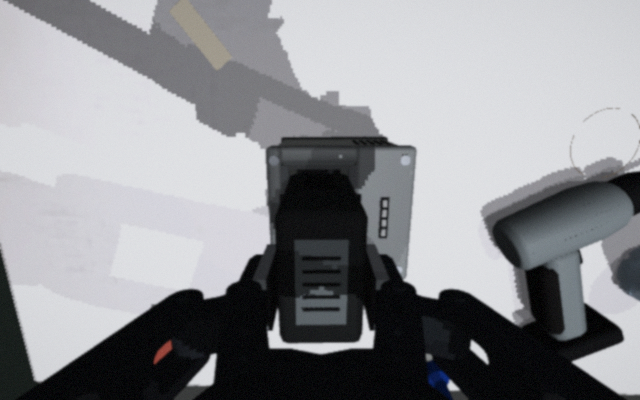

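View pics/t3.png

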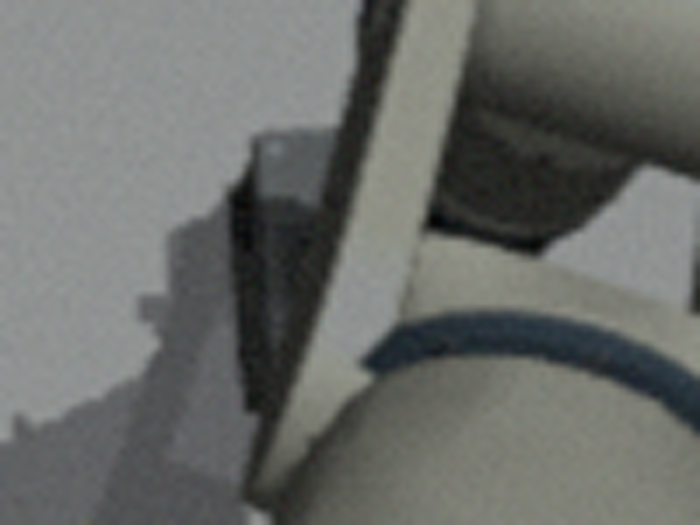

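The pack's lower end is over the mouth at (320,175) and lined up with the dock. The arm hides the dock from the top camera, so I go down by force.

```bash
python3 -m creep '30 -0.06 0 0.4 0;30 -0.07 0 0.8 0;30 -0.07 0 1.1 0;30 -0.08 0 1.4 0;30 -0.08 0 1.7 0;30 -0.08 0 1.7 0';  python3 - <<'E'
from h import *
st(); row(565,-202.8,275.5,2.2)
E
```

```text
clock: 15.2
eef_pos: [564.7, -202.8, 317.9]
tcp_rot: [-3.139, -0.01, 0.037]
contact_force: [0.4, 0.5, -2.2]
opening: 0.437
t 15.2 pos [ 564.7 -202.8  317.9] rot [-179.84   -0.55    2.1 ] F [ 0.36  0.55 -2.16] op 0.437
row t(cm) [-0.01  0.01  4.24] turn -0.1
```

No contact force and 10 mm inside the mouth. Continuing down.

```bash
python3 -m creep '30 0 0 0.5 0;30 0 0 1 0;30 0 0 1.6 0;30 0 0 2.2 0;30 0 0 2.8 0;30 0 0 3.2 0;30 0 0 3.4 0;30 0 0 3.4 0';  python3 - <<'E'
from h import *
st(); row(565,-202.8,275,2.2)
E
```

```text
clock: 16.0
eef_pos: [564.9, -202.7, 283.5]
tcp_rot: [-3.139, -0.009, 0.037]
contact_force: [-0.7, -0.0, -1.6]
opening: 0.438
t 16.0 pos [ 564.9 -202.7  283.5] rot [-179.83   -0.52    2.1 ] F [-0.73 -0.02 -1.64] op 0.438
row t(cm) [-0.    0.01  0.85] turn -0.1
```

```bash
python3 -m creep '30 0 0 0.3 0;30 0 0 0.6 0;30 0 0 0.85 0;30 0 0 0.95 0;30 0 0 0.95 0';  python3 - <<'E'
from h import *
st()
E
python3 -m creep '37 0 0 0 0;48 0 0 0 0;60 0 0 0 0;75 0 0 0 0;80 0 0 0 0' 20
python3 - <<'E'
from h import *
st(); p,d=grab_frame("wrist"); cv2.imwrite("pics/w12.png",p)
E
```

```text
clock: 16.5
eef_pos: [565.1, -202.6, 274.1]
tcp_rot: [-3.139, -0.009, 0.037]
contact_force: [-1.4, 0.3, 0.2]
opening: 0.443
t 16.5 pos [ 565.1 -202.6  274.1] rot [-179.83   -0.53    2.1 ] F [-1.35  0.34  0.18] op 0.443
clock: 17.0
eef_pos: [565.1, -202.6, 274.1]
tcp_rot: [-3.139, -0.009, 0.037]
contact_force: [-0.5, 0.2, 0.2]
opening: 0.799
t 17.0 pos [ 565.1 -202.6  274.1] rot [-179.83   -0.53    2.11] F [-0.52  0.17  0.23] op 0.799
```

View pics/w12.png

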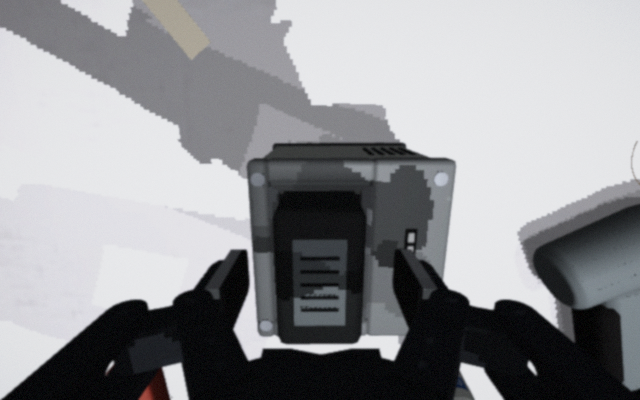

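The flat pack stands in the bay, proud and released. Rising, shutting the fingers, then pressing.

```bash
python3 -m creep '80 0 0 -1 0;80 0 0 -3 0;80 0 0 -5 0;60 0 0 -5 0;30 0 0 -5 0;0 0 0 -5 0;0 0 0 -5 0;0 0 0 -5 0;0 0 0 -5 0'
python3 - <<'E'
from h import *
st(); row(564.8,-202.7,301,2.1)
E
```

```text
clock: 17.95
eef_pos: [564.6, -202.7, 323.6]
tcp_rot: [-3.138, -0.009, 0.037]
contact_force: [0.9, -0.6, -0.3]
opening: -0.001
t 17.95 pos [ 564.6 -202.7  323.6] rot [-179.81   -0.49    2.11] F [ 0.87 -0.59 -0.31] op -0.001
row t(cm) [0.   0.   2.26] turn 0.0
```

```bash
python3 -m creep '0 0 0 1 0;0 0 0 2 0;0 0 0 2.5 0;0 0 0 3 0;0 0 0 3.5 0;0 0 0 4 0;0 0 0 4.5 0;0 0 0 5 0;0 0 0 5.4 0;0 0 0 5.7 0;0 0 0 5.7 0'
python3 - <<'E'
from h import *
st(); row(564.8,-202.7,262.3,2.1)
E
```

```text
clock: 19.05
eef_pos: [564.9, -202.5, 266.1]
tcp_rot: [-3.138, -0.008, 0.037]
contact_force: [-1.9, 0.2, 2.9]
opening: -0.003
t 19.05 pos [ 564.9 -202.5  266.1] rot [-179.8    -0.45    2.11] F [-1.87  0.19  2.92] op -0.003
row t(cm) [-0.01  0.02  0.38] turn 0.0
```

```bash
python3 -m creep '0 0 0 0.2 0;0 0 0 0.4 0;0 0 0 0.42 0;0 0 0 0.42 0;0 0 0 0.42 0'
python3 -c "
from h import *
st()"
```

```text
clock: 19.55
eef_pos: [564.9, -202.5, 261.9]
tcp_rot: [-3.138, -0.008, 0.037]
contact_force: [-1.5, 1.6, 3.3]
opening: 0.002
t 19.55 pos [ 564.9 -202.5  261.9] rot [-179.8    -0.45    2.1 ] F [-1.46  1.56  3.28] op 0.002
```

```bash
python3 -m creep '0 0 0 -0.3 0;0 0 0 -1 0;0 0 0 -3 0;0 0 0 -6 0;0 0 0 -10 0;0 0 0 -12 0;0 0 0 -12 0;0 0 0 -12 0'
python3 - <<'E'
from h import *
st(); c=camera_info("wrist"); p,d=grab_frame("wrist"); cv2.imwrite("pics/w13.png",p)
W=cloud(d,c); print(W[150:230:8,310:340:6,2].round(0).T)
p,d=grab_frame("side"); cv2.imwrite("pics/s2.png",p)
p,d=grab_frame("top"); cv2.imwrite("pics/t4.png",p)
W=cloud(d,camera_info("top"))
def reg(name,u0,u1,v0,v1,z0,z1):
    w=W[v0:v1,u0:u1].reshape(-1,3); w=w[(w[:,2]>z0)&(w[:,2]<z1)]
    if len(w)>5: print(name,len(w),w.mean(0).round(1),rect(w[:,:2]))
reg("full",255,300,140,185,75,100)
reg("counter",225,245,218,240,12,40)
reg("tape",160,206,168,212,35,60)
reg("glue",425,455,135,165,50,140)
reg("rubber",435,472,225,248,18,40)
E
```

```text
clock: 20.35
eef_pos: [563.9, -203.0, 382.2]
tcp_rot: [-3.138, -0.009, 0.037]
contact_force: [-0.5, -0.1, -1.0]
opening: -0.001
t 20.35 pos [ 563.9 -203.   382.2] rot [-179.82   -0.51    2.1 ] F [-0.52 -0.1  -1.02] op -0.001
[[98. 93. 96. 98. 97. 98. 98. 96. 98. 97.]
 [98. 95. 97. 97. 98. 98. 98. 98. 98. 98.]
 [97. 94. 97. 96. 96. 98. 99. 99. 97. 98.]
 [97. 94. 97. 98. 97. 99. 99. 98. 97. 97.]
 [98. 93. 97. 97. 97. 97. 98. 97. 97. 97.]]
full 303 [631.1 141.9  85.5] ((632.1398315429688, 142.39181518554688), (61.58133316040039, 38.61323547363281), 89.08820343017578)
counter 153 [445.1 259.   20.3] ((444.4167785644531, 260.9163513183594), (38.1728515625, 38.457637786865234), 3.3979153633117676)
tape 365 [564.2 414.2  45.3] ((564.6422119140625, 414.14923095703125), (94.32764434814453, 93.525634765625), 29.211170196533203)
rubber 152 [ 412.8 -397.1   28. ] ((413.5439147949219, -396.64776611328125), (34.76118087768555, 39.00963592529297), 1.89885675907135)
```

View pics/w13.png

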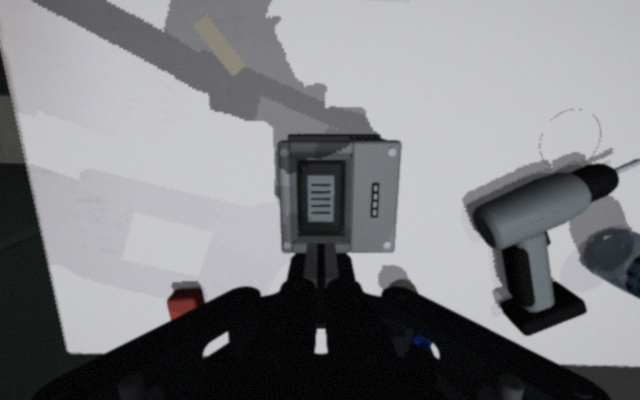

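View pics/s2.png

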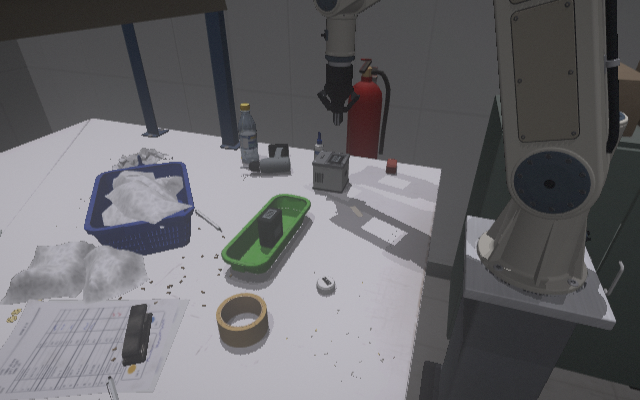

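The flat pack now sits flush at (321,198), reading 97–98 mm, about as the latched pack did at the start. The charged pack stands in the tray ((270,228) in the side view) and the gripper is about 110 mm above the dock. Handing in.

```bash
python3 -c "
from rig import *
print(sign_off())"
```

```text
the job is handed in; nothing more can be done
None
```

The changeover is done and the job was handed in at about 20.5 s of the 48 s allowed. The sign-off reports no verdict.

**What I did:**
- **Release:** I pressed the charged pack about 6 to 7 mm deeper. It sprang up, with its top at about 126 mm.
- **Tray:** I drew it out and set it down in the tray on the first rise in contact force.
- **Flat pack:** I gripped it, turned it to the dock's angle and lowered it into the bay without meeting resistance. I then pressed it about 7 mm below the latched height and let go.

**Last checks:**
- **Flat pack:** It is flush in the bay. Its top reads 97 to 98 mm in the wrist depth, a millimetre or so above the nominal 96 mm but within the spread the latched pack gave at the start.
- **Charged pack:** It stands upright at the middle of the tray, with its top at about 85.5 mm against 86 mm nominal.
- **Counter and tape:** They are within about 1 mm of where they started.
- **Gripper:** It was clear of everything at hand-in.

**Not fully checked:**
- **Rubber block:** The arm partly hid it from the top camera, so its shifted reading there means nothing. The side and wrist views show it where it was.
- **Glue bottle:** The last top reading failed, and I only saw it in the side view, where it looks unmoved.
- **Camera disagreement:** The top and wrist cameras differed by 2 to 3 mm in y, so I used a value in between. The insertion met no side force worth noting.

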